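# Find the key that unlocks the steel wall cabinet

## Robot

A 6-joint arm with a two-finger parallel gripper is mounted at the origin on the work surface. World frame = base frame: x ahead of the robot, y to its left, z up, the work surface at z = 0. Lengths are in m, angles in rad, forces in N, time in s.
With the tool pointing down it reaches from about 0.25 to 0.775 m from the base axis. Payload 4 kg.
Tool frame: the origin (TCP) lies at the centre of the arm's flange, where the gripper is bolted on; the fingertips stand 199 mm ahead of it and the grasp point (between the pads) lies 180 mm ahead of it; z points along the fingers, x is the direction in which the jaws open and shut, and the axes are right-handed (so a half turn about z gives the same grasp; the last joint's range is limited). The gripper opens to 94 mm and grips with 3 to 60 N. Pads are 16 mm wide; open, the fingers measure 119 mm over their backs; the gripper's body (75 mm by 177 mm) begins 78 mm behind the grasp point.
Start: joints at [-1.291, 0.087, 1.371, -0, 1.684, -0.103], TCP at [0.205, -0.51, 0.405] pointing down, gripper open.
Joint ranges: [-3.1, 3.1], [-0.76, 2.03], [0.27, 2.55], [-1.08, 4.22], [0.17, 2.65], [-2.57, 2.57]. Speed limits (rad/s): [2.79, 2.79, 3.14, 3.14, 3.14, 3.14].

## Interface

Orientations are given as [roll, pitch, yaw] about the fixed x, y, z axes, in that order (R = Rz(yaw) Ry(pitch) Rx(roll)).
In Python, from plant import read_state, cams, ticket gives the robot as it stands. The module is installed in compiled form; this text tells all that it offers.
- The arm moves only by the tool servo_tool, never from a script. Its argument "increments" is a list of rows, each an object of numbers: "rx", "ry", "rz": the turn, a rotation vector about the tool's x, y, z each as a share of 0.15 rad, from -1 to 1; "dx", "dy", "dz": the shift along the tool's x, y, z each as a share of 50 mm, from -1 to 1; "claw": the opening, from 0 (shut) to 1 (fully open). A call has 1 to 12 rows; each row shifts and turns the commanded pose from where the row before left it, along the tool's axes as they then stand; what a row does not reach is not made up. A row lasts 1/10 s, in which the tool goes at most 50 mm and 8.59 degrees, less where a joint would pass 70% of its speed; a pose out of reach is approached as far as the arm can. A call with a number of a shift or a turn outside -1 to 1 is refused whole. A call with a gripper value outside its range is refused whole. The fingers move at their own pace and stop on an object; "grip_force" is the grip in N (left out, the last holds). Time passes only in rows, so rows that do not move let the fingers close. It gives the time, the measured TCP pose, the force and the opening at its end, in the units of the state.
- read_state(): the state, without advancing time (a new reading comes with each control period).
- cams.get_image(name): name is "scene" or "top" or "wrist"; returns (picture, depth): 400x640x3 uint8, red, green, blue; 400x640 float32, m along the optical axis (not along the pixel's ray), 0 where there is no reading.
- cams.get_calibration(name): a dict with "K" (3x3 intrinsics, pixels), "origin" and "attitude" of the camera in the world; the wrist camera has in their place "tool_from_camera" (4x4, takes a point from camera to tool coordinates, whose origin is the TCP and whose axes are the tool frame's). Camera axes: x right, y up, looking along -z (the intrinsics and any distortion apply to the point x, -y, -z); pixel columns grow to the right and rows downward; lengths in m; the calibration is good to about 2 mm. A picture is of the moment at which its call begins: read the wrist's pose just before it. get_calibration takes no time and is no camera call.
- ticket.close_job(): hands the job in, once; it reports no verdict.
The state is a dict: "time_s": time; "joint_positions": joint angles; "qd": joint speeds; "joint_torque": joint torques, N m; "ee_pos": TCP position; "tool_rot": TCP orientation; "contact_force": force on the tool from outside, world axes, zero at the start; "moment": the same for the moment, N m; "opening": finger opening in m.
Only numpy, scipy, OpenCV 4.12 (cv2) and the standard library are available. Lean on these libraries where they do the work, as an engineer would, in place of code of your own. Each camera call takes 0.05 s, during which the arm holds its last target.

## Task

The grey steel wall cabinet lies on its back on the bench, locked, and just one of the three look-alike T-handled keys in the wooden stand turns its lock. Try the keys one after another until you find it, turn the lock with it a quarter turn anticlockwise (seen from above), and leave that key standing in the lock with the other two back in the stand. Do not disturb the radio, the cup of screws, the magnifying lens or the wrench.

Things in the scene. Friction and masses are not known exactly. Their poses are not given: they have to be found in the camera images.
- place_1 (a point): Key place at the +y end of the stand: the T-bar centre of the key standing there at the start, 100 mm above the bench. All three keys look alike: steel, 0.22 kg, 94 mm tall; round barrel 30 mm in diameter, its lower end 85 mm below this point; T-bar 16 mm thick, 18 mm high, 64 mm long, along this point's y axis (within 0.1 rad). Which key stands where changes every time.
- place_2 (a point): T-bar centre of the key in the middle place at the start, otherwise as place_1. A socket 15 mm deep in each key's lower end is hidden while it stands. One is square and fits the spindle: chamfered mouth, 1.2 mm play each way, 0.19 rad play in turning, two sides parallel to the T-bar.
- place_3 (a point): T-bar centre of the key at the stand's -y end at the start, otherwise as place_1. Of the two wrong keys one has a triangular socket that will not go down over the spindle; the other a wide hexagonal one that goes fully down but slips round without turning it.
- lock_mouth (a point): Centre of the mouth of the lock's round steel collar, 128 mm above the bench; axes are the cabinet's. The collar is fixed and only guides a key's barrel: bore 33 mm wide, flaring to 40 mm at the mouth, 21 mm deep. With the square or hexagonal key fully down, the T-bar's centre is 67 mm above this point; the triangular key stays 15 mm higher.
- lock (a joint): Turn of the spindle, rad, anticlockwise seen from above: 0 locked, 1.5 unlocked at its stop. It needs about 0.12 N m and stays where it is left. A flat steel tongue 14 mm wide turns with it and shows about 30 mm beyond the collar: towards the cabinet's -y edge under a hook-shaped keeper when locked, along the cabinet's +x when unlocked.
- spindle (a point): Brass spindle in the middle of the collar, 14 mm square with a tip tapering over 5 mm to 8 mm wide, 18 mm tall; its top is 3 mm below the mouth. Origin on its axis at the bore's floor. Turns with joint lock; at 0 its sides are parallel to the cabinet's x and y, so the fitting key goes on with its T-bar along either.
- cabinet: Grey steel wall cabinet lying on its back, fixed, 220 x 300 x 100 mm (x, y, z); origin under its centre on the bench. Door on top, hinges on the +y side, the lock standing on the door 95 mm from the middle towards the -y side. Cable glands at its +x end.
- stand: Fixed key stand: light wooden block 66 x 236 x 45 mm (x, y, z), origin under its centre on the bench. Three round holes 35 mm wide and 30 mm deep in a row along y, 80 mm apart; the middle one at the centre. A key stands upright in each hole on its floor, socket down.
- radio: White plastic radio lying on its front, back with battery door up, 115 x 190 x 55 mm; origin under its centre. Loose; leave it.
- cup: White ceramic cup of screws, 78 mm wide, 75 mm tall; origin under its centre. Loose; leave it.
- lens: Round magnifying glass, 92 mm across, with a wooden handle to its -x, about 197 mm long, 20 mm thick; origin on the bench near its middle. Loose; leave it.
- wrench: Chrome wrench lying flat, 160 mm along its x, 8 mm thick; origin under its centre. Loose; leave it.
There are look-alikes about, which are no part of the job. Of the things like the stand, leave any that is pink; of the rest the smaller one is meant.

How it is judged:
At the end, for the whole second after the job is handed in: The lock is turned to at least 1.1 rad of its 1.5; the key is left in it, resting on the spindle (at least 0.7 N of its 2.2 N weight); the other two keys rest in the stand (their weight on it, more than 3 N) (value of joint lock above 1.1 rad and contact force between lock and anything else above 0.7 N and contact force between stand and anything else above 3 N); the robot touches nothing.
It fails at once if the radio is disturbed (moved more than 30 mm) (distance of radio from where it was at the start of the episode above 0.03 m).
It fails at once if the cup is disturbed (moved more than 30 mm) (distance of cup from where it was at the start of the episode above 0.03 m).
It fails at once if the lens is disturbed (moved more than 30 mm) (distance of lens from where it was at the start of the episode above 0.03 m).
It fails at once if the wrench is disturbed (moved more than 30 mm) (distance of wrench from where it was at the start of the episode above 0.03 m).
It also fails if it takes over 72 s, if anything falls off the work surface, if the arm or the gripper's body presses on something with over 40 N, if the wrist force passes 120 N, or if a joint passes its speed limit or range.

## Working session

There is one attempt and no reset: what is moved stays moved. The work goes in short steps, Python scripts to look and compute and a tool call to move; the robot and the scene stay as the last step left them, time stands still between calls to the robot, and variables do not carry over. Pictures are saved under pics/ and viewed, and the job is handed in when it is done.

Besides the shell and the picture viewer there is one more tool, called as a command line: name --argument value ..., lists and objects as JSON in quotes. servo_tool: Moves the arm, as the interface text tells. Shift numbers are shares of 50 mm and turn numbers shares of 0.15 rad, none past 1 either way. Its arguments: {"type":"object","properties":{"increments":{"type":"array"},"grip_force":{"type":"number"}},"required":["increments"]}

```bash
mkdir -p pics; python3 - <<'E'
from plant import read_state, cams
import cv2,numpy as np
print(read_state())
for n in ["scene","top","wrist"]:
    im,d=cams.get_image(n); cv2.imwrite(f"pics/{n}0.png",im[:,:,::-1]); np.savez(f"pics/{n}0.npz",im=im,d=d)
    print(n,cams.get_calibration(n))
E
```

```text
{'time_s': 0.0, 'joint_positions': array([-1.29109926e+00,  8.79346090e-02,  1.37226384e+00, -4.27989193e-05,
        1.68361420e+00, -1.03067530e-01]), 'qd': array([ 3.71307166e-04,  2.17194174e-04, -1.72775574e-03, -9.35536186e-05,
       -1.47744654e-03, -4.63929350e-04]), 'joint_torque': array([ 4.36791424e-04, -3.40173376e+01, -3.02430689e+01,  7.19442498e-02,
        3.29017255e-02, -2.00842201e-04]), 'ee_pos': array([ 0.20538955, -0.51007779,  0.40350999]), 'tool_rot': array([-3.14140656e+00,  2.21258599e-03, -1.18803630e+00]), 'contact_force': array([ 0.18652865, -0.31741153,  0.31593231]), 'moment': array([-0.07002569, -0.00936666, -0.03003654]), 'opening': 0.09401736614079048}
scene {'K': array([[368.63952701,   0.        , 321.4279763 ],
       [  0.        , 368.63952701, 197.67264836],
       [  0.        ,   0.        ,   1.        ]]), 'origin': array([1.21901546, 0.40184498, 0.65778015]), 'attitude': array([ 0.99697937, -0.01864341,  2.16907364])}
top {'K': array([[437.50016985,   0.        , 314.88099496],
       [  0.        , 437.50016985, 191.31440998],
       [  0.        ,   0.        ,   1.        ]]), 'origin': array([ 0.26646032, -0.10842408,  1.4614918 ]), 'attitude': array([ 0.15231223, -0.01035219, -1.54263006])}
wrist {'K': array([[335.65739183,   0.        , 323.09769511],
       [  0.        , 335.65739183, 200.05842134],
       [  0.        ,   0.        ,   1.        ]]), 'tool_from_camera': array([[ 9.99999386e-01, -1.03889043e-03, -3.84603473e-04,
         7.79513602e-04],
       [-1.10114212e-03, -9.70161300e-01, -2.42457912e-01,
        -7.09583609e-02],
       [-1.21240201e-04,  2.42458187e-01, -9.70161849e-01,
         2.06302807e-02],
       [ 0.00000000e+00,  0.00000000e+00,  0.00000000e+00,
         1.00000000e+00]])}
```

View pics/top0.png

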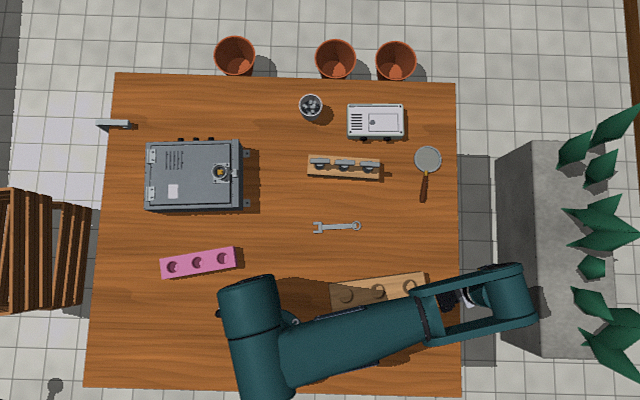

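View pics/scene0.png

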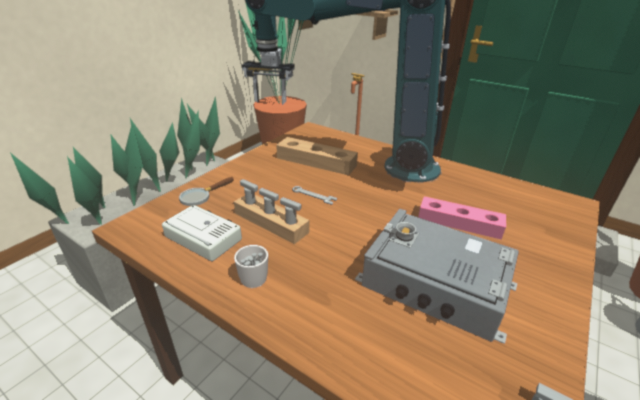

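View pics/wrist0.png

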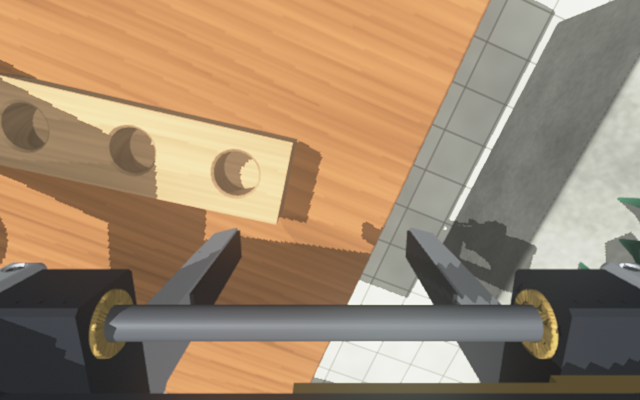

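```bash
cat > h.py <<'E'
import numpy as np,cv2
from scipy.spatial.transform import Rotation as R
from plant import read_state, cams
def campose(n,st=None):
    c=cams.get_calibration(n)
    if n=="wrist":
        T=np.eye(4);T[:3,:3]=R.from_euler('xyz',st["tool_rot"]).as_matrix();T[:3,3]=st["ee_pos"]
        T=T@c["tool_from_camera"]; return c["K"],T[:3,:3],T[:3,3]
    return c["K"],R.from_euler('xyz',c["attitude"]).as_matrix(),c["origin"]
def ray(n,u,v,st=None):
    K,Rm,o=campose(n,st); u=np.asarray(u,float);v=np.asarray(v,float)
    d=np.stack([(u-K[0,2])/K[0,0],-(v-K[1,2])/K[1,1],-np.ones_like(u)],-1)
    return o,d@Rm.T
def onplane(n,u,v,z,st=None):
    o,d=ray(n,u,v,st); return o+d*((z-o[2])/d[...,2])[...,None]
def cloud(n,dep,st=None):
    v,u=np.mgrid[:400,:640]; o,d=ray(n,u,v,st); return o+d*dep[...,None]
E
python3 - <<'E'
from h import *
f=np.load("pics/top0.npz"); P=cloud("top",f["d"]); im=f["im"]
np.set_printoptions(precision=4,suppress=True)
x=P[...,0];y=P[...,1];z=P[...,2]
sub=np.zeros((400,640),bool); sub[135:200,290:400]=1
print("table z",np.median(z[210:220,260:300]))
for lo,hi in [(0.035,0.055),(0.085,0.13)]:
    m=(sub&(z>lo)&(z<hi)).astype(np.uint8)
    n,l,s,c=cv2.connectedComponentsWithStats(m)
    for i in range(1,n):
        if s[i,4]>15:
            q=P[l==i]; r=cv2.minAreaRect(q[:,:2].astype(np.float32)*1000)
            print(lo,s[i],c[i],q.mean(0),np.median(q[:,2]),r)
sub[:]=0; sub[125:225,130:265]=1
for lo,hi in [(0.09,0.108),(0.115,0.14)]:
    m=(sub&(z>lo)&(z<hi)).astype(np.uint8)
    n,l,s,c=cv2.connectedComponentsWithStats(m)
    for i in range(1,n):
        if s[i,4]>15:
            q=P[l==i]; r=cv2.minAreaRect(q[:,:2].astype(np.float32)*1000)
            print(lo,s[i],c[i],q.mean(0),np.median(q[:,2]),r)
a=cv2.resize(im[130:220,130:260],None,fx=5,fy=5,interpolation=cv2.INTER_CUBIC)
cv2.imwrite("pics/cab0.png",a[:,:,::-1])
a=cv2.resize(im[85:245,295:450],None,fx=4,fy=3.7,interpolation=cv2.INTER_CUBIC)
cv2.imwrite("pics/st0.png",a[:,:,::-1])
E
```

```text
table z 0.001409899366670575
0.035 [347 135  53   6 158] [374.0823 136.3291] [ 0.6764 -0.3098  0.0442] 0.044019247765720526 ((673.4273071289062, -307.25115966796875), (16.683048248291016, 175.03843688964844), 1.0021306276321411)
0.035 [307 154  72  26 952] [342.2164 167.8771] [ 0.5651 -0.205   0.0459] 0.04603263930133372 ((570.8623657226562, -206.3606414794922), (235.77871704101562, 69.11395263671875), 87.38833618164062)
0.085 [310 157  20  10 139] [319.3525 161.1439] [ 0.5719 -0.128   0.1062] 0.10859433926928008 ((573.9247436523438, -128.41885375976562), (28.54007911682129, 60.25507736206055), 0.958761990070343)
0.085 [335 159  20   9 131] [344.5496 162.6641] [ 0.5694 -0.208   0.1064] 0.10839138344082566 ((571.6837768554688, -207.18661499023438), (27.748554229736328, 60.794124603271484), 4.438241958618164)
0.085 [359 161  21   9 141] [368.9007 164.4539] [ 0.5661 -0.2853  0.1057] 0.10793790720594565 ((566.5416870117188, -285.6097717285156), (27.468507766723633, 62.85395431518555), 3.1092703342437744)
0.09 [ 143  139   96   71 5950] [190.3529 174.6731] [0.5176 0.2778 0.1003] 0.10082759103662953 ((520.4373779296875, 277.1114501953125), (219.92962646484375, 299.9495849609375), 3.2643494606018066)
0.115 [211 164  16  15 109] [218.0642 170.6239] [0.5277 0.1856 0.1266] 0.12697130536436663 ((525.7736206054688, 183.78591918945312), (47.5975227355957, 44.97914123535156), 86.9645004272461)
0.115 [217 170   5   5  22] [219.1364 171.7273] [0.5247 0.1826 0.1243] 0.12283644096350266 ((524.4296875, 183.4763641357422), (12.313950538635254, 12.275065422058105), 4.429810047149658)
```

View pics/cab0.png

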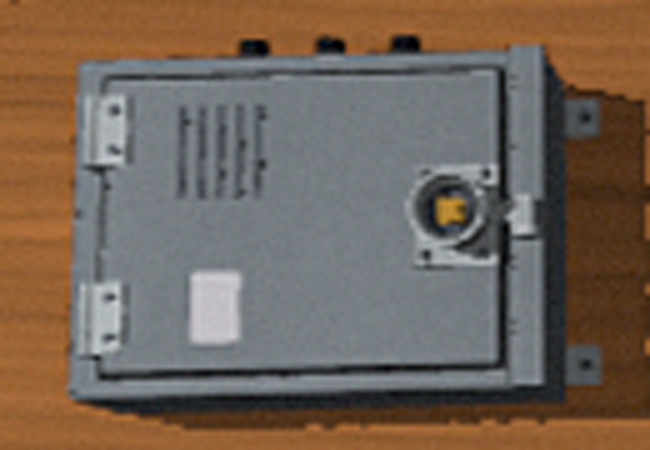

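View pics/st0.png

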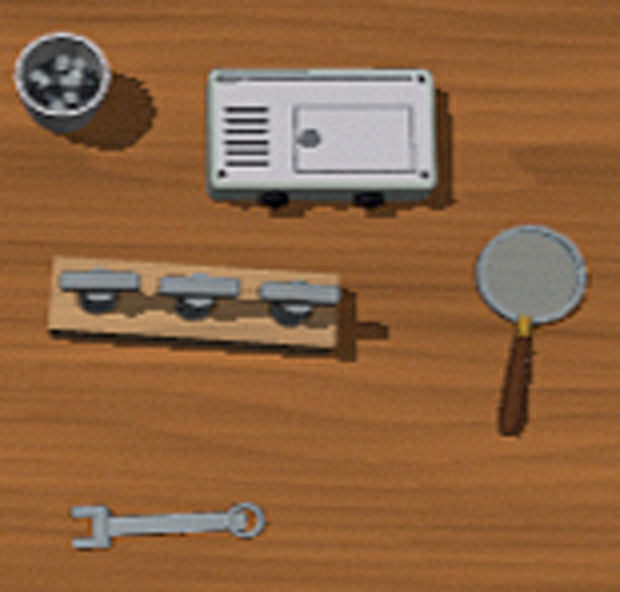

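```bash
cat >> h.py <<'E'
def plan(x,y,z,yaw,n,claw=None):
    st=read_state(); p=st["ee_pos"];Rc=R.from_euler('xyz',st["tool_rot"])
    Rt=R.from_euler('xyz',[np.pi,0,yaw]); 
    w=(Rc.inv()*Rt).as_rotvec()
    import json
    T=np.array([x,y,z]);rows=[]
    for k in range(n):
        Rk=Rc*R.from_rotvec(w*k/n)
        d=Rk.inv().apply((T-p)/n)/0.05; r=w/n/0.15
        o={a:round(float(b),3) for a,b in zip(["dx","dy","dz","rx","ry","rz"],[*d,*r])}
        rows.append(o)
    print(st["time_s"],p,st["tool_rot"],"mean/row",(T-p)/n)
    print(json.dumps(rows))
E
python3 -c "
from h import *
plan(0.55,-0.2,0.42,0.0,10)"
```

```text
0.15 [ 0.20541112 -0.5101041   0.40378159] [-3.14145612e+00  1.69537485e-03 -1.18799607e+00] mean/row [0.03445889 0.03101041 0.00162184]
[{"dx": -0.318, "dy": -0.871, "dz": -0.032, "rx": -0.001, "ry": 0.001, "rz": -0.792}, {"dx": -0.212, "dy": -0.903, "dz": -0.032, "rx": -0.001, "ry": 0.001, "rz": -0.792}, {"dx": -0.104, "dy": -0.921, "dz": -0.032, "rx": -0.001, "ry": 0.001, "rz": -0.792}, {"dx": 0.006, "dy": -0.927, "dz": -0.032, "rx": -0.001, "ry": 0.001, "rz": -0.792}, {"dx": 0.116, "dy": -0.92, "dz": -0.032, "rx": -0.001, "ry": 0.001, "rz": -0.792}, {"dx": 0.224, "dy": -0.9, "dz": -0.032, "rx": -0.001, "ry": 0.001, "rz": -0.792}, {"dx": 0.329, "dy": -0.867, "dz": -0.032, "rx": -0.001, "ry": 0.001, "rz": -0.792}, {"dx": 0.429, "dy": -0.822, "dz": -0.032, "rx": -0.001, "ry": 0.001, "rz": -0.792}, {"dx": 0.524, "dy": -0.765, "dz": -0.032, "rx": -0.001, "ry": 0.001, "rz": -0.792}, {"dx": 0.611, "dy": -0.698, "dz": -0.032, "rx": -0.001, "ry": 0.001, "rz": -0.792}]
```

servo_tool --increments '[{"dx": -0.32, "dy": -0.87, "dz": -0.03, "rz": -0.79}, {"dx": -0.21, "dy": -0.9, "dz": -0.03, "rz": -0.79}, {"dx": -0.1, "dy": -0.92, "dz": -0.03, "rz": -0.79}, {"dx": 0.01, "dy": -0.93, "dz": -0.03, "rz": -0.79}, {"dx": 0.12, "dy": -0.92, "dz": -0.03, "rz": -0.79}, {"dx": 0.22, "dy": -0.9, "dz": -0.03, "rz": -0.79}, {"dx": 0.33, "dy": -0.87, "dz": -0.03, "rz": -0.79}, {"dx": 0.43, "dy": -0.82, "dz": -0.03, "rz": -0.79}, {"dx": 0.52, "dy": -0.76, "dz": -0.03, "rz": -0.79}, {"dx": 0.61, "dy": -0.7, "dz": -0.03, "rz": -0.79}, {"dx": 0}]'

```text
invalid input
```

```bash
python3 - <<'E'
from h import *
import pickle
st=read_state(); im,d=cams.get_image("wrist"); print(st["time_s"],st["ee_pos"],st["tool_rot"])
pickle.dump((st,im,d),open("pics/w1.pkl","wb")); cv2.imwrite("pics/w1.png",im[:,:,::-1])
E
```

```text
0.15 [ 0.20541112 -0.5101041   0.40378159] [-3.14145612e+00  1.69537485e-03 -1.18799607e+00]
```

View pics/w1.png

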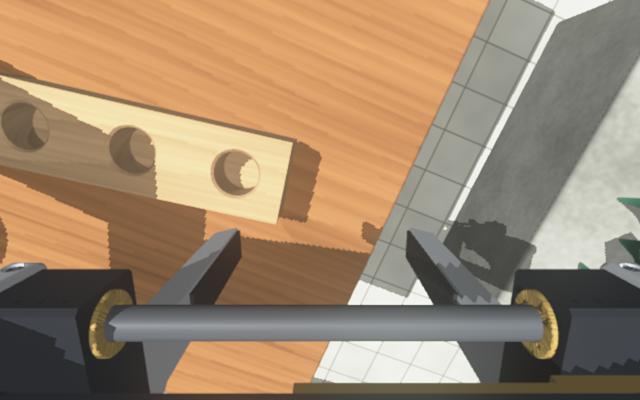

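servo_tool --increments '[{"dx": -0.32, "dy": -0.87, "dz": -0.03, "rx": 0, "ry": 0, "rz": -0.79, "claw": 1}, {"dx": -0.21, "dy": -0.9, "dz": -0.03, "rx": 0, "ry": 0, "rz": -0.79, "claw": 1}, {"dx": -0.1, "dy": -0.92, "dz": -0.03, "rx": 0, "ry": 0, "rz": -0.79, "claw": 1}, {"dx": 0.01, "dy": -0.93, "dz": -0.03, "rx": 0, "ry": 0, "rz": -0.79, "claw": 1}, {"dx": 0.12, "dy": -0.92, "dz": -0.03, "rx": 0, "ry": 0, "rz": -0.79, "claw": 1}, {"dx": 0.22, "dy": -0.9, "dz": -0.03, "rx": 0, "ry": 0, "rz": -0.79, "claw": 1}, {"dx": 0.33, "dy": -0.87, "dz": -0.03, "rx": 0, "ry": 0, "rz": -0.79, "claw": 1}, {"dx": 0.43, "dy": -0.82, "dz": -0.03, "rx": 0, "ry": 0, "rz": -0.79, "claw": 1}, {"dx": 0.52, "dy": -0.76, "dz": -0.03, "rx": 0, "ry": 0, "rz": -0.79, "claw": 1}, {"dx": 0.61, "dy": -0.7, "dz": -0.03, "rx": 0, "ry": 0, "rz": -0.79, "claw": 1}, {"dx": 0, "dy": 0, "dz": 0, "rx": 0, "ry": 0, "rz": 0, "claw": 1}]'

```text
time_s: 1.3
ee_pos: [0.5534, -0.1971, 0.4188]
tool_rot: [-3.139, -0.0, 0.005]
contact_force: [0.4, 0.5, -0.4]
opening: 0.0939
```

```bash
python3 - <<'E'
from h import *
import pickle
st=read_state(); im,d=cams.get_image("wrist"); print(st["time_s"],st["ee_pos"],st["tool_rot"])
pickle.dump((st,im,d),open("pics/w1.pkl","wb")); cv2.imwrite("pics/w1.png",im[:,:,::-1])
E
```

```text
1.3 [ 0.55339259 -0.19705862  0.41878839] [-3.13939706e+00 -3.62332254e-04  5.38443580e-03]
```

View pics/w1.png

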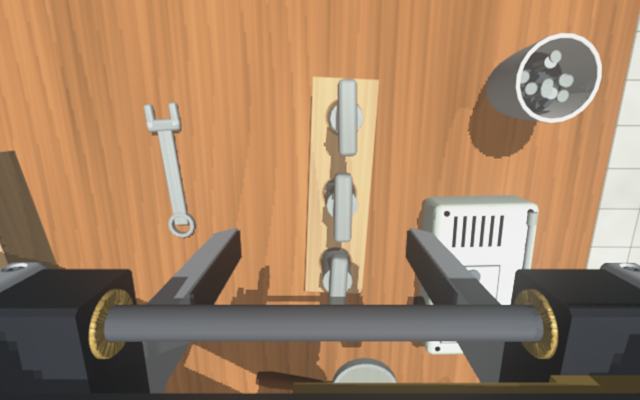

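```bash
cat > meas.py <<'E'
from h import *
import pickle,sys
np.set_printoptions(precision=4,suppress=True)
st,im,d=pickle.load(open(sys.argv[1],"rb"))
P=cloud("wrist",d,st); z=P[...,2]
def comps(lo,hi,minA=60,box=None):
    m=((z>lo)&(z<hi)&(d>0)); 
    if box: mm=np.zeros_like(m); mm[box[0]:box[1],box[2]:box[3]]=1; m&=mm
    n,l,s,c=cv2.connectedComponentsWithStats(m.astype(np.uint8))
    for i in range(1,n):
        if s[i,4]>minA:
            q=P[l==i]; zz=np.median(q[:,2])
            vs,us=np.nonzero(l==i)
            Q=onplane("wrist",us,vs,zz,st)[:,:2]
            (cx,cy),(a,b),ang=cv2.minAreaRect((Q*1000).astype(np.float32))
            if a>b: a,b=b,a; ang-=90
            print(f"z{lo}-{hi} px{c[i].round(0)} zmed {zz:.4f} rect c=({cx:.1f},{cy:.1f}) {a:.1f}x{b:.1f} short-axis ang {ang:.2f}deg")
if __name__=="__main__":
    exec(sys.argv[2])
E
python3 meas.py pics/w1.pkl "
b=(60,300,290,400)
comps(0.1035,0.115,60,b)
comps(0.038,0.052,300,b)
comps(0.07,0.098,60,b)
v=207
print(P[207,320:365,2].round(3)); print(P[215,320:365,2].round(3))
print('table',np.median(z[100:200,220:280]))
"
```

```text
z0.1035-0.115 px[348. 117.] zmed 0.1080 rect c=(574.9,-128.5) 15.7x63.0 short-axis ang 1.76deg
z0.1035-0.115 px[343. 207.] zmed 0.1079 rect c=(573.1,-206.8) 15.3x62.3 short-axis ang 0.86deg
z0.1035-0.115 px[339. 278.] zmed 0.1079 rect c=(570.1,-275.6) 15.8x44.0 short-axis ang -2.25deg
z0.038-0.052 px[339. 181.] zmed 0.0444 rect c=(572.5,-207.6) 66.0x236.1 short-axis ang -2.21deg
z0.07-0.098 px[335. 119.] zmed 0.0914 rect c=(564.0,-128.8) 7.1x23.3 short-axis ang 0.98deg
z0.07-0.098 px[360. 118.] zmed 0.0914 rect c=(587.5,-128.1) 4.4x20.7 short-axis ang 1.81deg
z0.07-0.098 px[331. 202.] zmed 0.0911 rect c=(561.8,-205.9) 6.6x28.3 short-axis ang 0.82deg
z0.07-0.098 px[355. 204.] zmed 0.0914 rect c=(585.1,-207.2) 5.3x23.4 short-axis ang -1.06deg
z0.07-0.098 px[327. 276.] zmed 0.0909 rect c=(558.7,-281.2) 7.5x33.9 short-axis ang -2.42deg
z0.07-0.098 px[349. 279.] zmed 0.0912 rect c=(581.7,-284.2) 5.0x27.3 short-axis ang 1.35deg
[0.045 0.045 0.043 0.043 0.044 0.045 0.044 0.045 0.092 0.091 0.091 0.092
 0.092 0.092 0.092 0.105 0.107 0.107 0.108 0.108 0.109 0.108 0.108 0.108
 0.108 0.107 0.108 0.11  0.108 0.108 0.109 0.108 0.104 0.092 0.091 0.091
 0.091 0.092 0.046 0.044 0.044 0.044 0.045 0.045 0.043]
[0.045 0.045 0.044 0.398 0.044 0.046 0.044 0.044 0.042 0.046 0.043 0.044
 0.091 0.091 0.091 0.106 0.107 0.108 0.107 0.107 0.109 0.109 0.107 0.109
 0.109 0.108 0.108 0.108 0.109 0.108 0.107 0.107 0.092 0.092 0.044 0.045
 0.045 0.044 0.044 0.044 0.044 0.044 0.046 0.042 0.044]
table -0.0005796511892074696
```

servo_tool --increments '[{"dx": 0.21, "dy": -0.68, "dz": 0.4, "rx": 0, "ry": 0, "rz": -0.1, "claw": 1}, {"dx": 0.22, "dy": -0.69, "dz": 0.4, "rx": 0, "ry": 0, "rz": -0.07, "claw": 1}, {"dx": 0, "dy": 0, "dz": 0.6, "rx": 0, "ry": 0, "rz": 0, "claw": 0.7}, {"dx": 0, "dy": 0, "dz": 0.6, "rx": 0, "ry": 0, "rz": 0, "claw": 0.6}, {"dx": 0, "dy": 0, "dz": 0.4, "rx": 0, "ry": 0, "rz": 0, "claw": 0.5}, {"dx": 0, "dy": 0, "dz": 0.1, "rx": 0, "ry": 0, "rz": 0, "claw": 0.5}, {"dx": 0, "dy": 0, "dz": 0, "rx": 0, "ry": 0, "rz": 0, "claw": 0.5}]' --grip_force 40

```text
time_s: 2.05
ee_pos: [0.5709, -0.1333, 0.2939]
tool_rot: [-3.141, 0.002, 0.021]
contact_force: [0.6, 0.0, 0.5]
opening: 0.0576
```

servo_tool --increments '[{"dx": 0.08, "dy": -0.1, "dz": 0, "rx": 0, "ry": 0, "rz": -0.07, "claw": 0.5}, {"dx": 0, "dy": 0, "dz": 0, "rx": 0, "ry": 0, "rz": 0, "claw": 0.25}, {"dx": 0, "dy": 0, "dz": 0, "rx": 0, "ry": 0, "rz": 0, "claw": 0}, {"dx": 0, "dy": 0, "dz": 0, "rx": 0, "ry": 0, "rz": 0, "claw": 0}, {"dx": 0, "dy": 0, "dz": 0, "rx": 0, "ry": 0, "rz": 0, "claw": 0}, {"dx": 0, "dy": 0, "dz": 0, "rx": 0, "ry": 0, "rz": 0, "claw": 0}]' --grip_force 40

```text
time_s: 2.65
ee_pos: [0.5755, -0.1273, 0.295]
tool_rot: [3.141, -0.0, 0.033]
contact_force: [-0.1, -0.3, 1.5]
opening: 0.0155
```

servo_tool --increments '[{"dx": 0, "dy": 0, "dz": -0.5, "rx": 0, "ry": 0, "rz": 0, "claw": 0}, {"dx": 0, "dy": 0, "dz": -0.8, "rx": 0, "ry": 0, "rz": 0, "claw": 0}, {"dx": 0, "dy": 0, "dz": -0.9, "rx": 0, "ry": 0, "rz": 0, "claw": 0}, {"dx": -0.1, "dy": -0.6, "dz": -0.6, "rx": 0, "ry": 0, "rz": -0.08, "claw": 0}, {"dx": -0.23, "dy": -0.85, "dz": 0, "rx": 0, "ry": 0, "rz": -0.08, "claw": 0}, {"dx": -0.23, "dy": -0.85, "dz": 0, "rx": 0, "ry": 0, "rz": 0, "claw": 0}, {"dx": -0.23, "dy": -0.85, "dz": 0, "rx": 0, "ry": 0, "rz": 0, "claw": 0}, {"dx": -0.15, "dy": -0.7, "dz": 0, "rx": 0, "ry": 0, "rz": 0, "claw": 0}, {"dx": 0, "dy": -0.3, "dz": 0, "rx": 0, "ry": 0, "rz": 0, "claw": 0}, {"dx": 0, "dy": 0, "dz": 0, "rx": 0, "ry": 0, "rz": 0, "claw": 0}]'

```text
time_s: 3.65
ee_pos: [0.5178, 0.0791, 0.4342]
tool_rot: [3.141, 0.001, 0.06]
contact_force: [-0.3, 0.5, -3.1]
opening: 0.0154
```

```bash
cat > snap.py <<'E'
from h import *
import pickle,sys
n=sys.argv[1]; cam=sys.argv[2] if len(sys.argv)>2 else "wrist"
st=read_state(); im,d=cams.get_image(cam); print(st["time_s"],st["ee_pos"],st["tool_rot"],st["contact_force"],st["moment"])
pickle.dump((st,im,d),open(f"pics/{n}.pkl","wb")); cv2.imwrite(f"pics/{n}.png",im[:,:,::-1])
E
python3 snap.py w2; python3 meas.py pics/w2.pkl "
comps(0.115,0.14,40,(20,200,200,450))
comps(0.09,0.107,2000)
"
```

```text
3.65 [0.517761   0.07907422 0.43419507] [3.14148528e+00 5.08298119e-04 6.01840753e-02] [-0.30631321  0.48252016 -3.11596521] [-0.07190733 -0.12338459 -0.01133158]
z0.115-0.14 px[342.  72.] zmed 0.1262 rect c=(527.3,182.5) 47.3x47.3 short-axis ang -79.90deg
z0.115-0.14 px[341.  75.] zmed 0.1229 rect c=(527.1,182.0) 13.1x14.0 short-axis ang 3.92deg
z0.09-0.107 px[339.  68.] zmed 0.0993 rect c=(526.8,186.0) 116.0x218.7 short-axis ang -86.49deg
```

View pics/w2.png

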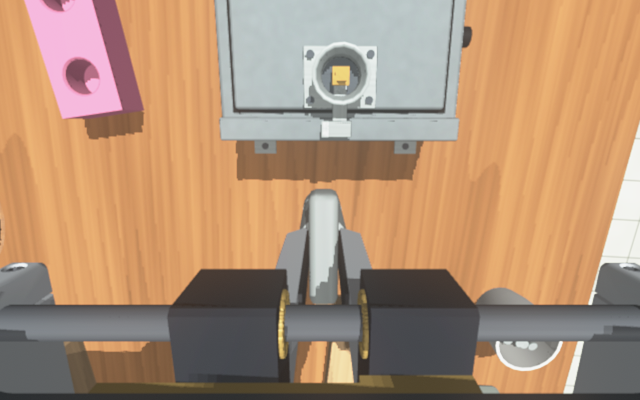

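servo_tool --increments '[{"dx": 0.1, "dy": -0.7, "dz": 0, "rx": 0, "ry": 0, "rz": 0, "claw": 0}, {"dx": 0.1, "dy": -0.7, "dz": 0, "rx": 0, "ry": 0, "rz": 0, "claw": 0}, {"dx": 0.11, "dy": -0.67, "dz": 0.1, "rx": 0, "ry": 0, "rz": 0, "claw": 0}, {"dx": 0, "dy": 0, "dz": 0.3, "rx": 0, "ry": 0, "rz": 0, "claw": 0}, {"dx": 0, "dy": 0, "dz": 0, "rx": 0, "ry": 0, "rz": 0, "claw": 0}]'

```text
time_s: 4.2
ee_pos: [0.5281, 0.1807, 0.4112]
tool_rot: [3.139, 0.006, 0.056]
contact_force: [0.0, -1.0, -2.8]
opening: 0.0157
```

```bash
python3 snap.py w3; python3 snap.py s3 scene; python3 -c "
import cv2;a=cv2.imread('pics/s3.png')[150:290,330:470];cv2.imwrite('pics/s3c.png',cv2.resize(a,None,fx=4,fy=4))"
```

```text
4.2 [0.528118   0.18069221 0.41124153] [3.138931   0.00580807 0.05607718] [ 0.02168858 -0.97769006 -2.84932053] [-0.03374372 -0.09443499 -0.0464243 ]
4.25 [0.5281029  0.18028861 0.4124545 ] [3.13940769 0.00417963 0.05521893] [ 0.02329659 -0.58693426 -1.40696737] [-0.05866416 -0.09673504 -0.02148166]
```

View pics/s3c.png

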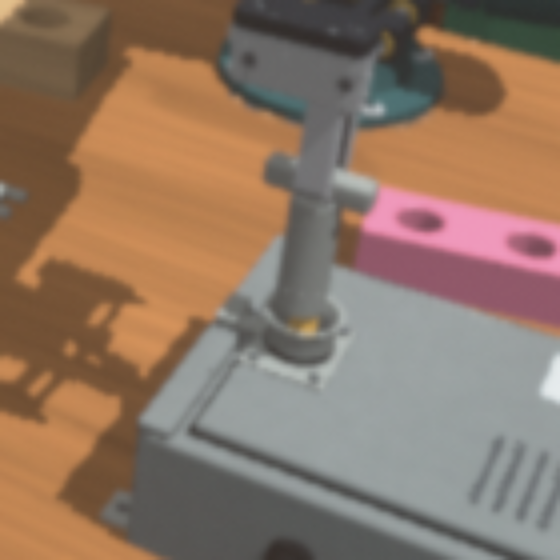

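servo_tool --increments '[{"dx": -0.01, "dy": -0.06, "dz": 0, "rx": 0, "ry": 0, "rz": -0.04, "claw": 0}, {"dx": 0, "dy": 0, "dz": 0.06, "rx": 0, "ry": 0, "rz": 0, "claw": 0}, {"dx": 0, "dy": 0, "dz": 0.06, "rx": 0, "ry": 0, "rz": 0, "claw": 0}, {"dx": 0, "dy": 0, "dz": 0.06, "rx": 0, "ry": 0, "rz": 0, "claw": 0}, {"dx": 0, "dy": 0, "dz": 0.04, "rx": 0, "ry": 0, "rz": 0, "claw": 0}, {"dx": 0, "dy": 0, "dz": 0, "rx": 0, "ry": 0, "rz": 0, "claw": 0}]'

```text
time_s: 4.9
ee_pos: [0.5268, 0.1847, 0.4043]
tool_rot: [3.141, -0.001, 0.063]
contact_force: [-0.4, -0.2, 0.3]
opening: 0.0158
```

servo_tool --increments '[{"dx": 0, "dy": 0.02, "dz": 0.06, "rx": 0, "ry": 0, "rz": 0, "claw": 0}, {"dx": 0, "dy": 0, "dz": 0.06, "rx": 0, "ry": 0, "rz": 0, "claw": 0}, {"dx": 0, "dy": 0, "dz": 0, "rx": 0, "ry": 0, "rz": 0, "claw": 0}, {"dx": 0, "dy": 0, "dz": 0, "rx": 0, "ry": 0, "rz": 0, "claw": 0}]'

```text
time_s: 5.3
ee_pos: [0.5264, 0.184, 0.4032]
tool_rot: [-3.14, -0.006, 0.064]
contact_force: [-4.3, -0.0, 15.1]
opening: 0.0156
```

servo_tool --increments '[{"dx": -0.03, "dy": 0, "dz": -0.06, "rx": 0, "ry": 0, "rz": 0, "claw": 0}, {"dx": -0.02, "dy": 0, "dz": 0.03, "rx": 0, "ry": 0, "rz": 0, "claw": 0}, {"dx": 0, "dy": 0, "dz": 0, "rx": 0, "ry": 0, "rz": 0, "claw": 0}, {"dx": 0, "dy": 0, "dz": 0, "rx": 0, "ry": 0, "rz": 0, "claw": 0}]'

```text
time_s: 5.7
ee_pos: [0.5247, 0.1838, 0.4035]
tool_rot: [-3.14, -0.008, 0.063]
contact_force: [-0.7, 1.5, 10.4]
opening: 0.0152
```

```bash
python3 snap.py s4 scene; python3 -c "
import cv2;a=cv2.imread('pics/s4.png')[170:270,350:450];cv2.imwrite('pics/s4c.png',cv2.resize(a,None,fx=6,fy=6,interpolation=2))"
```

```text
5.7 [0.52473082 0.18381357 0.40345897] [-3.13987737 -0.00834018  0.06328651] [-0.68366367  1.51182159 10.40705635] [0.05778304 0.01705271 0.00734635]
```

View pics/s4c.png

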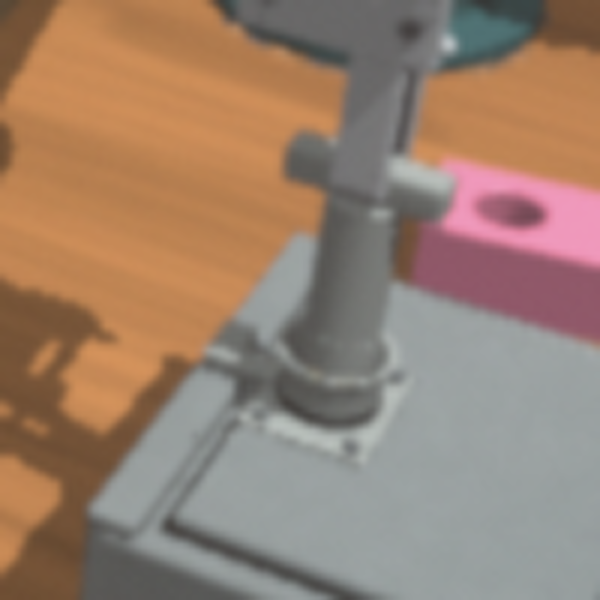

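servo_tool --increments '[{"dx": 0.02, "dy": 0.04, "dz": 0.01, "rx": 0, "ry": 0, "rz": 0.4, "claw": 0}, {"dx": 0.02, "dy": 0, "dz": 0, "rx": 0, "ry": 0, "rz": 0, "claw": 0}, {"dx": 0, "dy": -0.04, "dz": 0, "rx": 0, "ry": 0, "rz": -0.4, "claw": 0}, {"dx": 0, "dy": -0.03, "dz": 0, "rx": 0, "ry": 0, "rz": -0.4, "claw": 0}, {"dx": -0.02, "dy": 0.03, "dz": 0, "rx": 0, "ry": 0, "rz": 0.4, "claw": 0}, {"dx": 0, "dy": 0, "dz": 0, "rx": 0, "ry": 0, "rz": 0, "claw": 0}]'

```text
time_s: 6.35
ee_pos: [0.5256, 0.1838, 0.4033]
tool_rot: [-3.14, -0.007, 0.063]
contact_force: [-2.2, 1.1, 12.4]
opening: 0.0156
```

servo_tool --increments '[{"dx": 0, "dy": 0, "dz": -0.3, "rx": 0, "ry": 0, "rz": 0, "claw": 0}, {"dx": 0, "dy": 0, "dz": -0.5, "rx": 0, "ry": 0, "rz": 0, "claw": 0}, {"dx": 0.08, "dy": 0.5, "dz": 0, "rx": 0, "ry": 0, "rz": 0, "claw": 0}, {"dx": 0.09, "dy": 0.85, "dz": 0, "rx": 0, "ry": 0, "rz": 0.1, "claw": 0}, {"dx": 0.1, "dy": 0.9, "dz": 0, "rx": 0, "ry": 0, "rz": 0.1, "claw": 0}, {"dx": 0.1, "dy": 0.9, "dz": 0, "rx": 0, "ry": 0, "rz": 0, "claw": 0}, {"dx": 0.1, "dy": 0.9, "dz": 0, "rx": 0, "ry": 0, "rz": 0, "claw": 0}, {"dx": 0.1, "dy": 0.9, "dz": 0, "rx": 0, "ry": 0, "rz": 0, "claw": 0}, {"dx": 0.1, "dy": 0.85, "dz": 0.5, "rx": 0, "ry": 0, "rz": 0, "claw": 0}, {"dx": 0.03, "dy": 0.45, "dz": 0.5, "rx": 0, "ry": 0, "rz": 0, "claw": 0}, {"dx": 0, "dy": 0, "dz": 0.2, "rx": 0, "ry": 0, "rz": 0, "claw": 0}, {"dx": 0, "dy": 0, "dz": 0, "rx": 0, "ry": 0, "rz": 0, "claw": 0}]'

```text
time_s: 7.55
ee_pos: [0.5734, -0.1274, 0.3752]
tool_rot: [-3.139, 0.006, 0.032]
contact_force: [0.4, 0.8, -2.2]
opening: 0.0156
```

```bash
python3 -c "
from h import *
plan(0.5756,-0.1265,0.345,0.03,1)"
```

```text
7.55 [ 0.57335677 -0.12742993  0.37524403] [-3.13864131  0.00627737  0.03196063] mean/row [ 0.00224323  0.00092993 -0.03024403]
[{"dx": 0.049, "dy": -0.015, "dz": 0.605, "rx": -0.02, "ry": 0.042, "rz": 0.013}]
```

servo_tool --increments '[{"dx": 0.04, "dy": -0.02, "dz": 0.3, "rx": 0, "ry": 0, "rz": 0, "claw": 0}, {"dx": 0, "dy": 0, "dz": 0.3, "rx": 0, "ry": 0, "rz": 0, "claw": 0}, {"dx": 0, "dy": 0, "dz": 0, "rx": 0, "ry": 0, "rz": 0, "claw": 0}, {"dx": 0, "dy": 0, "dz": 0.3, "rx": 0, "ry": 0, "rz": 0, "claw": 0}, {"dx": 0, "dy": 0, "dz": 0.3, "rx": 0, "ry": 0, "rz": 0, "claw": 0}, {"dx": 0, "dy": 0, "dz": 0.3, "rx": 0, "ry": 0, "rz": 0, "claw": 0}, {"dx": 0, "dy": 0, "dz": 0.1, "rx": 0, "ry": 0, "rz": 0, "claw": 0}, {"dx": 0, "dy": 0, "dz": 0, "rx": 0, "ry": 0, "rz": 0, "claw": 0}]'

```text
time_s: 8.35
ee_pos: [0.5752, -0.1261, 0.2967]
tool_rot: [-3.141, 0.003, 0.033]
contact_force: [-0.0, 0.8, -2.1]
opening: 0.0156
```

servo_tool --increments '[{"dx": 0, "dy": 0, "dz": 0.03, "rx": 0, "ry": 0, "rz": 0, "claw": 0}, {"dx": 0, "dy": 0, "dz": 0, "rx": 0, "ry": 0, "rz": 0, "claw": 0.5}, {"dx": 0, "dy": 0, "dz": 0, "rx": 0, "ry": 0, "rz": 0, "claw": 0.5}, {"dx": 0, "dy": 0, "dz": 0, "rx": 0, "ry": 0, "rz": 0, "claw": 0.5}, {"dx": 0, "dy": 0, "dz": -0.4, "rx": 0, "ry": 0, "rz": 0, "claw": 0.5}, {"dx": 0, "dy": 0, "dz": -0.8, "rx": 0, "ry": 0, "rz": 0, "claw": 0.6}, {"dx": 0, "dy": 0.4, "dz": -0.8, "rx": 0, "ry": 0, "rz": 0.06, "claw": 0.6}, {"dx": 0, "dy": 0.6, "dz": -0.3, "rx": 0, "ry": 0, "rz": 0.06, "claw": 0.6}, {"dx": -0.02, "dy": 0.6, "dz": 0, "rx": 0, "ry": 0, "rz": 0, "claw": 0.6}, {"dx": 0, "dy": 0, "dz": 0, "rx": 0, "ry": 0, "rz": 0, "claw": 0.6}]'

```text
time_s: 9.35
ee_pos: [0.5762, -0.2091, 0.4136]
tool_rot: [3.139, -0.002, 0.011]
contact_force: [0.4, 0.3, -0.5]
opening: 0.0566
```

```bash
python3 snap.py w5; python3 meas.py pics/w5.pkl "
b=(30,300,290,400)
comps(0.1035,0.118,60,b)
comps(0.038,0.052,300,b)
plan(0.5730,-0.2068,0.295,0.015,5)
"
```

```text
9.35 [ 0.57616432 -0.20913525  0.41361945] [ 3.13877323e+00 -2.42953925e-03  1.08464100e-02] [ 0.41691237  0.34515067 -0.50102398] [-0.02202456 -0.06611024  0.03284782]
z0.1035-0.118 px[322.  99.] zmed 0.1080 rect c=(576.1,-127.7) 15.8x62.6 short-axis ang 1.97deg
z0.1035-0.118 px[317. 194.] zmed 0.1079 rect c=(573.1,-207.0) 15.2x62.7 short-axis ang 0.63deg
z0.1035-0.118 px[314. 272.] zmed 0.1079 rect c=(570.2,-281.1) 15.7x55.2 short-axis ang -2.30deg
z0.038-0.052 px[320. 165.] zmed 0.0444 rect c=(573.0,-207.6) 65.2x236.1 short-axis ang -2.16deg
9.4 [ 0.5763 -0.2075  0.4127] [ 3.1413 -0.0011  0.0124] mean/row [-0.0007  0.0001 -0.0235]
[{"dx": -0.013, "dy": -0.003, "dz": 0.471, "rx": 0.0, "ry": -0.001, "rz": -0.003}, {"dx": -0.013, "dy": -0.003, "dz": 0.471, "rx": 0.0, "ry": -0.001, "rz": -0.003}, {"dx": -0.013, "dy": -0.003, "dz": 0.471, "rx": 0.0, "ry": -0.001, "rz": -0.003}, {"dx": -0.013, "dy": -0.003, "dz": 0.471, "rx": 0.0, "ry": -0.001, "rz": -0.003}, {"dx": -0.013, "dy": -0.003, "dz": 0.471, "rx": 0.0, "ry": -0.001, "rz": -0.003}]
```

View pics/w5.png

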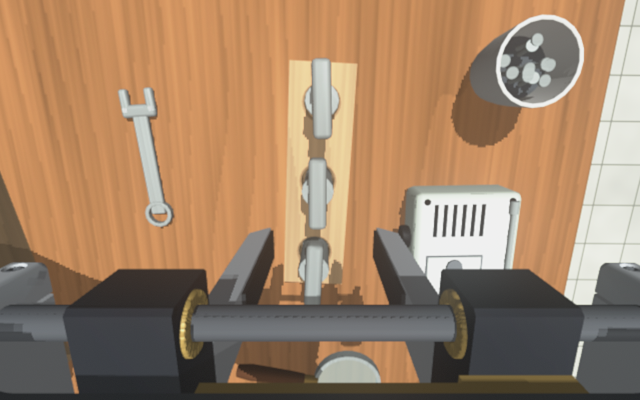

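servo_tool --increments '[{"dx": -0.06, "dy": 0, "dz": 0.5, "rx": 0, "ry": 0, "rz": -0.02, "claw": 0.5}, {"dx": 0, "dy": 0, "dz": 0.7, "rx": 0, "ry": 0, "rz": 0, "claw": 0.5}, {"dx": 0, "dy": 0, "dz": 0.7, "rx": 0, "ry": 0, "rz": 0, "claw": 0.5}, {"dx": 0, "dy": 0, "dz": 0.4, "rx": 0, "ry": 0, "rz": 0, "claw": 0.5}, {"dx": 0, "dy": 0, "dz": 0.05, "rx": 0, "ry": 0, "rz": 0, "claw": 0.5}, {"dx": 0, "dy": 0, "dz": 0, "rx": 0, "ry": 0, "rz": 0, "claw": 0.4}, {"dx": 0, "dy": 0, "dz": 0, "rx": 0, "ry": 0, "rz": 0, "claw": 0.2}, {"dx": 0, "dy": 0, "dz": 0, "rx": 0, "ry": 0, "rz": 0, "claw": 0}, {"dx": 0, "dy": 0, "dz": 0, "rx": 0, "ry": 0, "rz": 0, "claw": 0}, {"dx": 0, "dy": 0, "dz": 0, "rx": 0, "ry": 0, "rz": 0, "claw": 0}, {"dx": 0, "dy": 0, "dz": 0, "rx": 0, "ry": 0, "rz": 0, "claw": 0}]'

```text
time_s: 10.5
ee_pos: [0.5735, -0.2063, 0.2961]
tool_rot: [3.141, -0.001, 0.018]
contact_force: [-1.5, -0.5, 4.5]
opening: 0.0158
```

servo_tool --increments '[{"dx": 0, "dy": 0, "dz": -0.5, "rx": 0, "ry": 0, "rz": 0, "claw": 0}, {"dx": 0, "dy": 0, "dz": -0.9, "rx": 0, "ry": 0, "rz": 0, "claw": 0}, {"dx": 0, "dy": 0, "dz": -0.9, "rx": 0, "ry": 0, "rz": 0, "claw": 0}, {"dx": -0.07, "dy": -0.5, "dz": -0.5, "rx": 0, "ry": 0, "rz": -0.15, "claw": 0}, {"dx": -0.07, "dy": -0.95, "dz": 0, "rx": 0, "ry": 0, "rz": -0.15, "claw": 0}, {"dx": -0.07, "dy": -0.95, "dz": 0, "rx": 0, "ry": 0, "rz": 0, "claw": 0}, {"dx": -0.07, "dy": -0.95, "dz": 0, "rx": 0, "ry": 0, "rz": 0, "claw": 0}, {"dx": -0.07, "dy": -0.95, "dz": 0, "rx": 0, "ry": 0, "rz": 0, "claw": 0}, {"dx": -0.07, "dy": -0.95, "dz": 0, "rx": 0, "ry": 0, "rz": 0, "claw": 0}, {"dx": -0.07, "dy": -0.9, "dz": 0, "rx": 0, "ry": 0, "rz": 0, "claw": 0}, {"dx": -0.07, "dy": -0.9, "dz": 0, "rx": 0, "ry": 0, "rz": 0, "claw": 0}, {"dx": -0.03, "dy": -0.5, "dz": 0, "rx": 0, "ry": 0, "rz": 0, "claw": 0}]'

```text
time_s: 11.7
ee_pos: [0.5215, 0.1722, 0.4336]
tool_rot: [-3.14, 0.002, 0.066]
contact_force: [0.8, -0.2, -1.8]
opening: 0.0153
```

servo_tool --increments '[{"dx": 0, "dy": 0, "dz": 0, "rx": 0, "ry": 0, "rz": 0, "claw": 0}, {"dx": 0, "dy": 0, "dz": 0, "rx": 0, "ry": 0, "rz": 0, "claw": 0}]'

```text
time_s: 11.9
ee_pos: [0.5224, 0.1693, 0.4337]
tool_rot: [3.141, 0.001, 0.064]
contact_force: [0.3, 0.1, -2.1]
opening: 0.0154
```

```bash
python3 -c "
from h import *
plan(0.5268,0.1830,0.412,0.062,1)"
```

```text
11.9 [0.52238332 0.16934423 0.43369905] [3.14056974e+00 1.40025931e-03 6.41285409e-02] mean/row [ 0.00441668  0.01365577 -0.02169905]
[{"dx": 0.106, "dy": -0.267, "dz": 0.434, "rx": 0.007, "ry": 0.009, "rz": 0.014}]
```

servo_tool --increments '[{"dx": 0.05, "dy": -0.13, "dz": 0, "rx": 0, "ry": 0, "rz": 0, "claw": 0}, {"dx": 0.05, "dy": -0.14, "dz": 0.2, "rx": 0, "ry": 0, "rz": 0.01, "claw": 0}, {"dx": 0, "dy": 0, "dz": 0.2, "rx": 0, "ry": 0, "rz": 0, "claw": 0}, {"dx": 0, "dy": 0, "dz": 0, "rx": 0, "ry": 0, "rz": 0, "claw": 0}, {"dx": 0, "dy": 0, "dz": 0.08, "rx": 0, "ry": 0, "rz": 0, "claw": 0}, {"dx": 0, "dy": 0, "dz": 0.08, "rx": 0, "ry": 0, "rz": 0, "claw": 0}, {"dx": 0, "dy": 0, "dz": 0.08, "rx": 0, "ry": 0, "rz": 0, "claw": 0}, {"dx": 0, "dy": 0, "dz": 0, "rx": 0, "ry": 0, "rz": 0, "claw": 0}]'

```text
time_s: 12.7
ee_pos: [0.5265, 0.1827, 0.4019]
tool_rot: [3.141, 0.001, 0.061]
contact_force: [0.2, 0.7, -1.5]
opening: 0.016
```

Already lower than the first key, with no resistance; go on down.

servo_tool --increments '[{"dx": 0, "dy": 0, "dz": 0.06, "rx": 0, "ry": 0, "rz": 0, "claw": 0}, {"dx": 0, "dy": 0, "dz": 0.06, "rx": 0, "ry": 0, "rz": 0, "claw": 0}, {"dx": 0, "dy": 0, "dz": 0.06, "rx": 0, "ry": 0, "rz": 0, "claw": 0}, {"dx": 0, "dy": 0, "dz": 0.02, "rx": 0, "ry": 0, "rz": 0, "claw": 0}, {"dx": 0, "dy": 0, "dz": 0, "rx": 0, "ry": 0, "rz": 0, "claw": 0}, {"dx": 0, "dy": 0, "dz": 0, "rx": 0, "ry": 0, "rz": 0, "claw": 0}]'

```text
time_s: 13.3
ee_pos: [0.5266, 0.1829, 0.3927]
tool_rot: [3.141, 0.0, 0.062]
contact_force: [-0.6, 0.0, -1.8]
opening: 0.0158
```

servo_tool --increments '[{"dx": 0, "dy": 0, "dz": 0.03, "rx": 0, "ry": 0, "rz": 0, "claw": 0}, {"dx": 0, "dy": 0, "dz": 0, "rx": 0, "ry": 0, "rz": -0.7, "claw": 0}, {"dx": 0, "dy": 0, "dz": 0, "rx": 0, "ry": 0, "rz": -0.7, "claw": 0}, {"dx": 0, "dy": 0, "dz": 0, "rx": 0, "ry": 0, "rz": -0.7, "claw": 0}, {"dx": 0, "dy": 0, "dz": 0, "rx": 0, "ry": 0, "rz": -0.7, "claw": 0}, {"dx": 0, "dy": 0, "dz": 0, "rx": 0, "ry": 0, "rz": -0.7, "claw": 0}, {"dx": 0, "dy": 0, "dz": 0, "rx": 0, "ry": 0, "rz": 0, "claw": 0}]'

```text
time_s: 14.0
ee_pos: [0.5267, 0.1835, 0.3913]
tool_rot: [-3.14, -0.002, 0.587]
contact_force: [1.9, 2.2, -3.4]
opening: 0.016
```

```bash
python3 snap.py s6 scene; python3 snap.py t6 top; python3 -c "
import cv2,numpy as np
a=cv2.resize(cv2.imread('pics/s6.png')[180:270,350:440],None,fx=5,fy=5,interpolation=2)
b=cv2.resize(cv2.imread('pics/t6.png')[145:195,190:260],None,fx=5,fy=5,interpolation=2)
b=np.vstack([b,np.zeros((200,350,3),np.uint8)]);cv2.imwrite('pics/c6.png',np.hstack([a,b]))"
```

```text
14.0 [0.52667387 0.18345731 0.39126333] [-3.14032546e+00 -2.02231341e-03  5.86794514e-01] [ 1.85433161  2.20966243 -3.42719082] [ 0.71401028 -0.40130519 -0.06880182]
14.05 [0.52667357 0.18341858 0.39127918] [-3.14052086e+00 -1.91897691e-03  5.84920338e-01] [ 0.93600011  2.90325593 -1.96712837] [ 0.7802394  -0.40846768 -0.04912672]
```

View pics/c6.png

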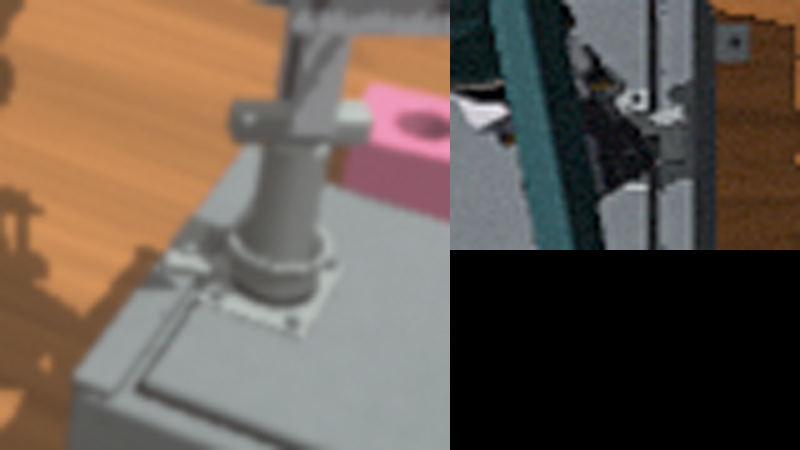

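servo_tool --increments '[{"dx": 0, "dy": 0, "dz": 0, "rx": 0, "ry": 0, "rz": -0.7, "claw": 0}, {"dx": 0, "dy": 0, "dz": 0, "rx": 0, "ry": 0, "rz": -0.7, "claw": 0}, {"dx": 0, "dy": 0, "dz": 0, "rx": 0, "ry": 0, "rz": -0.7, "claw": 0}, {"dx": 0, "dy": 0, "dz": 0, "rx": 0, "ry": 0, "rz": -0.7, "claw": 0}, {"dx": 0, "dy": 0, "dz": 0, "rx": 0, "ry": 0, "rz": -0.7, "claw": 0}, {"dx": 0, "dy": 0, "dz": 0, "rx": 0, "ry": 0, "rz": -0.7, "claw": 0}, {"dx": 0, "dy": 0, "dz": 0, "rx": 0, "ry": 0, "rz": -0.7, "claw": 0}, {"dx": 0, "dy": 0, "dz": 0, "rx": 0, "ry": 0, "rz": 0, "claw": 0}]'

```text
time_s: 14.9
ee_pos: [0.5262, 0.1836, 0.3913]
tool_rot: [-3.14, -0.002, 1.321]
contact_force: [-1.5, 4.1, -2.0]
opening: 0.0155
```

```bash
python3 snap.py s7 scene; python3 -c "
import cv2,numpy as np
a=cv2.resize(cv2.imread('pics/s7.png')[170:280,340:450],None,fx=5,fy=5,interpolation=2);cv2.imwrite('pics/c7.png',a)"
```

```text
14.9 [0.5262432  0.18356823 0.39128234] [-3.14015769e+00 -2.07103675e-03  1.32066882e+00] [-1.46878541  4.14316824 -1.98894025] [ 1.2579187   0.05855368 -0.04442825]
```

View pics/c7.png

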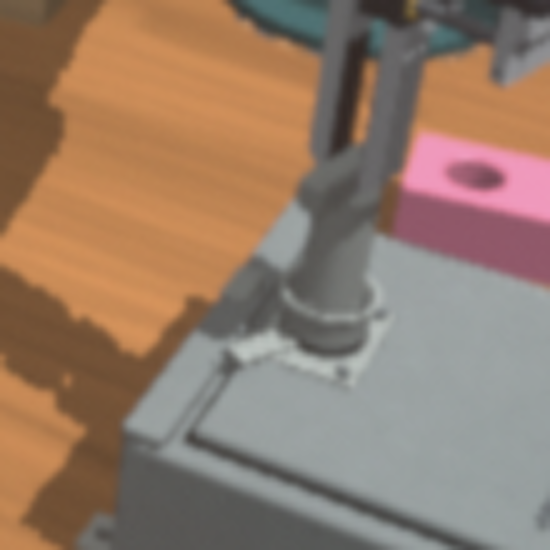

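servo_tool --increments '[{"dx": 0, "dy": 0, "dz": 0, "rx": 0, "ry": 0, "rz": -0.7, "claw": 0}, {"dx": 0, "dy": 0, "dz": 0, "rx": 0, "ry": 0, "rz": -0.7, "claw": 0}, {"dx": 0, "dy": 0, "dz": 0, "rx": 0, "ry": 0, "rz": -0.7, "claw": 0}, {"dx": 0, "dy": 0, "dz": 0, "rx": 0, "ry": 0, "rz": -0.6, "claw": 0}, {"dx": 0, "dy": 0, "dz": 0, "rx": 0, "ry": 0, "rz": 0, "claw": 0}, {"dx": 0, "dy": 0, "dz": 0, "rx": 0, "ry": 0, "rz": 0, "claw": 0}]'

```text
time_s: 15.55
ee_pos: [0.526, 0.1835, 0.3912]
tool_rot: [-3.14, -0.002, 1.724]
contact_force: [-2.0, 4.6, -1.1]
opening: 0.0159
```

```bash
python3 snap.py s8 scene; python3 -c "
import cv2,numpy as np
a=cv2.resize(cv2.imread('pics/s8.png')[170:280,340:450],None,fx=5,fy=5,interpolation=2);cv2.imwrite('pics/c8.png',a)"
```

```text
15.55 [0.5259906  0.18348581 0.39124008] [-3.13979383e+00 -2.30022654e-03  1.72415142e+00] [-2.02286876  4.57874509 -1.13029931] [ 1.32592858  0.45964792 -0.06497667]
```

View pics/c8.png

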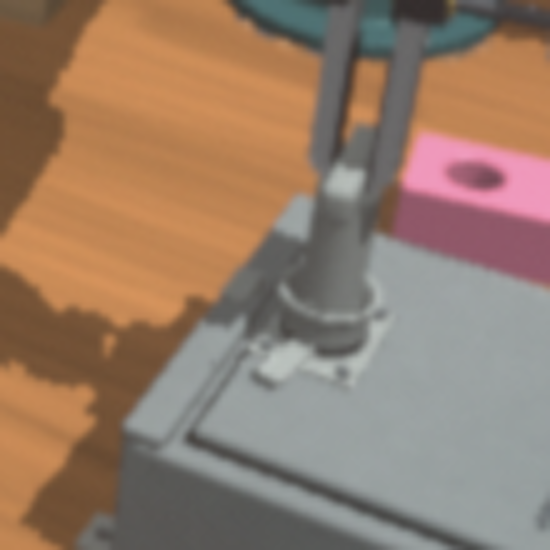

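servo_tool --increments '[{"dx": 0, "dy": 0, "dz": 0, "rx": 0, "ry": 0, "rz": 0, "claw": 0.3}, {"dx": 0, "dy": 0, "dz": 0, "rx": 0, "ry": 0, "rz": 0, "claw": 0.5}, {"dx": 0, "dy": 0, "dz": 0, "rx": 0, "ry": 0, "rz": 0, "claw": 0.5}, {"dx": 0, "dy": 0, "dz": 0, "rx": 0, "ry": 0, "rz": 0, "claw": 0.5}, {"dx": 0, "dy": 0, "dz": -0.3, "rx": 0, "ry": 0, "rz": 0, "claw": 0.5}, {"dx": 0, "dy": 0, "dz": -0.7, "rx": 0, "ry": 0, "rz": 0, "claw": 0.5}, {"dx": 0, "dy": 0.3, "dz": -0.7, "rx": 0, "ry": 0, "rz": 0, "claw": 0.6}, {"dx": 0, "dy": 0.8, "dz": 0, "rx": 0, "ry": 0, "rz": 0, "claw": 0.6}, {"dx": 0, "dy": 0.8, "dz": 0, "rx": 0, "ry": 0, "rz": 0, "claw": 0.6}, {"dx": 0, "dy": 0, "dz": 0, "rx": 0, "ry": 0, "rz": 0, "claw": 0.6}]'

```text
time_s: 16.6
ee_pos: [0.6247, 0.1977, 0.4724]
tool_rot: [-3.138, 0.001, 1.725]
contact_force: [0.5, 0.1, -1.8]
opening: 0.0566
```

```bash
python3 snap.py w9; python3 snap.py s9 scene;python3 snap.py t9 top; python3 meas.py pics/w9.pkl "
comps(0.19,0.215,60)
comps(0.102,0.116,60)
"; python3 -c "
import cv2,numpy as np
a=cv2.resize(cv2.imread('pics/s9.png')[160:280,340:460],None,fx=3,fy=3,interpolation=2);cv2.imwrite('pics/c9.png',np.hstack([a,cv2.resize(cv2.imread('pics/t9.png')[130:220,190:280],(360,360),interpolation=2)]))"
```

```text
16.6 [0.62465406 0.19770544 0.47241764] [-3.13798645e+00  9.10695081e-04  1.72502591e+00] [ 0.47028075  0.13986798 -1.81470269] [ 0.03292592 -0.09045514  0.0458173 ]
16.65 [0.62270805 0.19761083 0.47352446] [-3.13734523e+00  6.90607746e-04  1.72550121e+00] [-0.23675607 -0.16910309 -0.79568882] [ 0.06722785 -0.08571823 -0.0116695 ]
16.7 [0.62129649 0.19751929 0.47514428] [-3.13910677e+00  4.53150212e-04  1.72587112e+00] [-1.08425453 -0.14048729 -0.11810933] [-0.00105033 -0.14161255 -0.02095998]
z0.19-0.215 px[325.  74.] zmed 0.2029 rect c=(528.4,183.0) 15.8x63.2 short-axis ang -84.25deg
z0.102-0.116 px[569.  45.] zmed 0.1030 rect c=(453.9,406.5) 13.9x45.3 short-axis ang -86.32deg
z0.102-0.116 px[559.  29.] zmed 0.1027 rect c=(439.8,396.3) 10.2x17.0 short-axis ang 43.23deg
z0.102-0.116 px[306.  59.] zmed 0.1030 rect c=(506.8,159.5) 9.4x20.2 short-axis ang 56.45deg
z0.102-0.116 px[549.  59.] zmed 0.1025 rect c=(467.7,394.7) 8.6x17.9 short-axis ang 43.47deg
z0.102-0.116 px[348.  62.] zmed 0.1031 rect c=(504.0,201.5) 11.8x18.3 short-axis ang -81.11deg
z0.102-0.116 px[280.  78.] zmed 0.1113 rect c=(526.8,139.6) 14.7x26.0 short-axis ang -86.36deg
z0.102-0.116 px[20. 89.] zmed 0.1077 rect c=(575.8,-110.2) 15.8x40.8 short-axis ang 1.90deg
z0.102-0.116 px[310. 123.] zmed 0.1060 rect c=(559.1,172.1) 18.9x44.9 short-axis ang -59.12deg
z0.102-0.116 px[342. 113.] zmed 0.1026 rect c=(546.5,202.8) 14.2x22.0 short-axis ang -86.65deg
z0.102-0.116 px[534. 166.] zmed 0.1028 rect c=(574.3,407.2) 27.2x44.8 short-axis ang -86.34deg
```

View pics/w9.png

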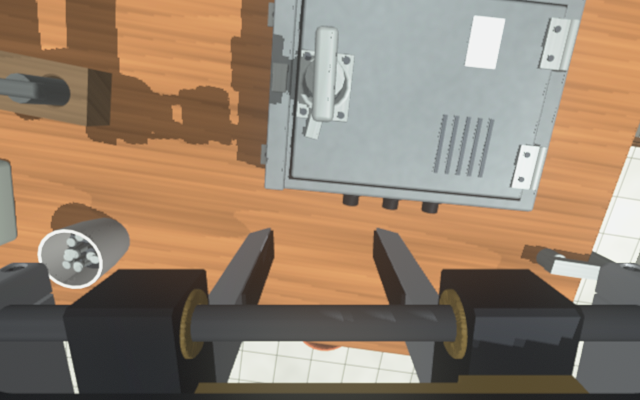

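View pics/c9.png

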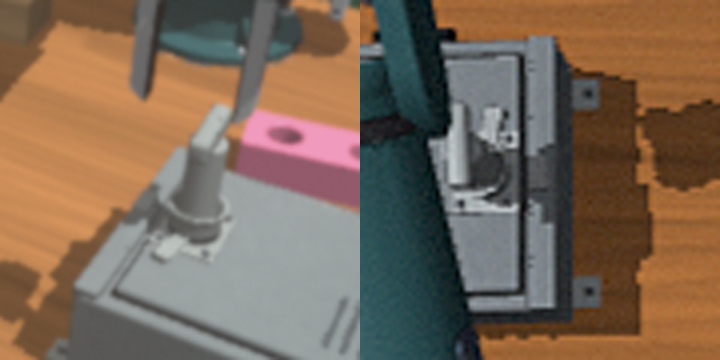

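```bash
python3 meas.py pics/w9.pkl "
b=(95,145,295,335)
print(z[100:142:2,300:332:2].round(3)*1000)
m=(z>0.1055)&(z<0.116); mm=np.zeros_like(m); mm[95:145,295:335]=1; m&=mm
n,l,s,c=cv2.connectedComponentsWithStats(m.astype(np.uint8)); i=1+s[1:,4].argmax(); q=P[l==i]
print(len(q),q.mean(0)); r=cv2.minAreaRect((q[:,:2]*1000).astype(np.float32)); print(r)
L=np.array([.5272,.1823]); v=q[:,:2].mean(0)-L; print('bearing',np.degrees(np.arctan2(v[1],v[0])))
t=q[np.argsort(-np.hypot(*(q[:,:2]-L).T))[:40]].mean(0)[:2]-L; print(t,np.degrees(np.arctan2(t[1],t[0])))
"; python3 -c "
import cv2
cv2.imwrite('pics/c9b.png',cv2.resize(cv2.imread('pics/w9.png')[10:160,260:380],None,fx=4,fy=4,interpolation=2))"
```

```text
[[102. 103. 126. 128. 127. 124. 121. 201. 203. 204. 204. 203. 204. 203.
  202. 203.]
 [103. 102. 103. 126. 128. 126. 127. 202. 204. 203. 202. 203. 203. 203.
  202. 202.]
 [102. 103. 103. 102. 127. 128. 128. 203. 202. 202. 203. 203. 203. 203.
  205. 202.]
 [102. 102. 104. 101. 103. 128. 129. 203. 204. 203. 202. 202. 203. 204.
  203. 201.]
 [102. 102. 101. 101. 103. 101. 199. 203. 203. 203. 202. 203. 203. 203.
  203. 202.]
 [101. 105. 103. 104. 102. 103. 199. 202. 202. 203. 204. 203. 204. 204.
  203. 202.]
 [105. 103. 104. 105. 103. 103. 199. 202. 203. 202. 203. 203. 203. 204.
  203. 203.]
 [102. 105. 104. 104. 102. 103. 199. 202. 204. 203. 203. 203. 203. 203.
  203. 202.]
 [103. 103. 103. 103. 100. 104. 201. 203. 204. 204. 204. 203. 203. 203.
  203. 202.]
 [ 99. 100. 100. 102. 103. 107. 106. 201. 202. 202. 202. 202. 202. 204.
  202. 202.]
 [100.  99. 100.  99. 100. 105. 106. 200. 202. 202. 200. 202. 202. 202.
  203. 201.]
 [100. 100.  98. 100.  99. 105. 108. 107. 107. 107. 197. 200. 199. 199.
  199.  99.]
 [ 99.  99.  99.  98.  99. 107. 106. 105. 106. 106. 106. 100. 100.  99.
   99. 1
[... 178 characters left out ...]
99. 100. 101. 100. 105. 105. 107. 106. 107. 106.  99. 101.  99. 100.
  101. 100.]
 [ 98.  99.  99.  99. 106. 106. 105. 107. 107. 107.  99. 100. 100.  98.
   98. 100.]
 [100. 100. 100. 106. 105. 107. 107. 107. 107. 106.  99. 100. 100.  99.
  100.  99.]
 [ 99. 101.  99. 105. 106. 106. 107. 106. 107. 452. 100. 100. 101.  99.
   99. 100.]
 [100.  99. 100. 100.  99. 105. 107. 107. 106. 100.  99. 100. 100.  98.
   98. 100.]
 [101.  99. 100.  99.  99.  99.  99.  99.  99. 100.  99. 101. 100.  99.
   99. 100.]]
208 [0.5694 0.1783 0.1066]
((568.614990234375, 178.46363830566406), (12.75279712677002, 20.243732452392578), 83.87950897216797)
bearing -5.419664137337258
[ 0.0495 -0.0044] -5.1375349427565515
```

View pics/c9b.png

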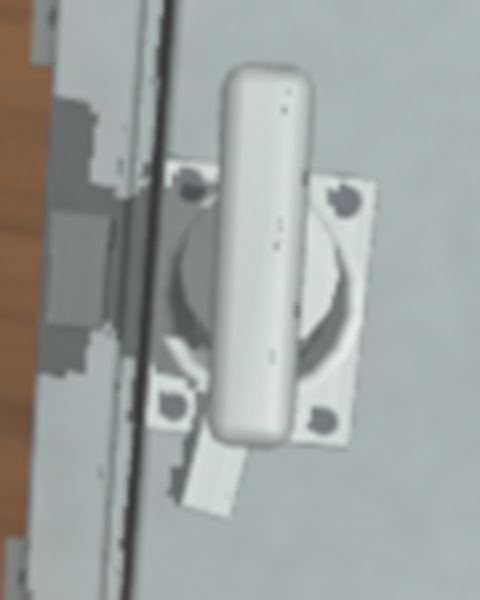

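```bash
python3 -c "
import cv2,numpy as np
a=cv2.imread('pics/top0.png');b=cv2.imread('pics/t9.png')
cv2.imwrite('pics/cmp.png',np.vstack([cv2.resize(i[85:245,290:450],None,fx=1.8,fy=1.8) for i in (a,b)]))
from h import *;s=read_state();print(s['time_s'],s['ee_pos'],s['contact_force'])"
```

```text
16.75 [0.62027929 0.19750743 0.4764993 ] [ 0.34916063 -0.11080737 -0.47921966]
```

View pics/cmp.png

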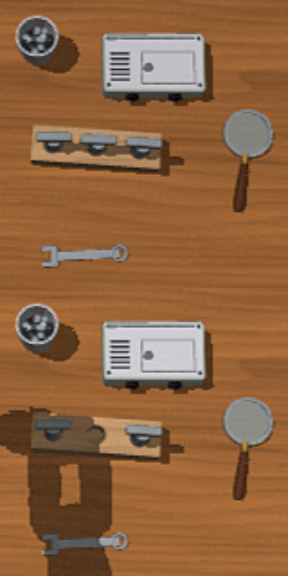

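The picture shows keys standing at both ends of the stand and the middle hole empty. The radio, cup, lens and wrench haven't moved.

```bash
python3 -c "
from plant import ticket; print(ticket.close_job())"
```

```text
the job is handed in; nothing more can be done
None
```

The job is done and handed in at about 17 s of the 72 s allowed. The lock is turned with the key from the middle place, and that key is left standing in it.

- **First key (place_1):** it stopped about 12 mm above full depth, at roughly 12 N, even when shifted and wiggled, so I took it as the triangular one. I put it back in its hole, where its T-bar top measured 0.108 m, the same as at the start.
- **Second key (place_2):** it went fully down without resistance. I turned it anticlockwise and the tongue swung round to the cabinet's +x side. The third key was never touched.
- **Last checks:**
  - The tongue's direction gives a lock angle of about 1.42 rad, against the 1.1 needed.
  - The key's T-bar top is at 0.203 m, where 0.204 is expected for fully down.
  - The other two keys stand in the stand, and the radio, cup, lens and wrench look unmoved in the top view.
  - The gripper was open and clear of everything.

None of these checks failed. While turning, the wrist moment was too small to tell whether the spindle was following the key, so I relied on the tongue in the pictures. I did not measure the key's weight on the spindle or the other keys' weight on the stand; both are inferred from the heights and pictures.

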